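# Raise the heel anvil and hold it at its mark

### The job

The clamp of the cobbler's heel anvil has just been slackened: first put the ring spanner away by hanging it by its eye on the peg of its stand, and let go of it. Then draw the steel anvil straight up in its green socket, without forcing it sideways, until the whole red band on its post shows above the socket while the yellow band below it is still hidden inside, and finish holding the anvil still at that height, so that someone else can tighten the clamp. Leave the tin, the glue bottle and the shoe brush alone.

Things in the scene. Friction and masses are not known exactly. Their poses are not given: they have to be found in the camera images.
- spanner: Loose ring spanner, 0.14 kg, lying with its ring upright. Steel ring (40 mm outside, 20 mm hole, 12 mm thick), shank 12 x 12 mm, red cross-handle 14 x 36 x 40 mm at x = -52 mm. Origin: underside, below mid-shank, where it balances. x along the shank from handle to ring, y along the hole's axis, z up. Shank's centre line 20 mm above the underside; bare from x = -45 to 25 mm, gripped across y.
- spanner_eye (a point): Centre of the spanner's hole, at (45, 0, 20) mm in the spanner's frame.
- stand: Fixed tool stand: wooden foot 110 x 90 x 18 mm, dark post 16 mm thick, 190 mm high, black collar (24 mm wide) reaching 24 mm from the post's axis. From it an aluminium peg, 8 mm thick, sticks out along the stand's -y, from y = -24 mm (174 mm high) to its free end at y = -84 mm (184 mm high), rising 10 degrees. Origin: centre of the foot's underside, below the post; z up.
- peg_mid (a point): Point on the peg's axis, 50 mm from the post's axis, 179 mm above the bench, at (0, -50, 179) mm in the stand's frame; axes as the stand's.
- socket: Fixed green iron socket: foot 130 x 110 x 12 mm, block 76 x 76 mm, top 105 mm above the bench, with an upright round bore 23.6 mm wide and 90 mm deep in its middle (bore floor 15 mm above the bench). Origin: centre of the foot's underside, on the bore's axis; z up.
- socket_rim (a point): Centre of the bore's mouth, level with the socket's top face, 105 mm above the bench.
- anvil: Loose steel heel anvil, about 0.65 kg, standing on the bore's floor; slides freely, sinks back when let go. Round post 22 mm thick, 120 mm long; heel-shaped head above it, 120 to 146 mm from the post's foot, 36 mm wide across y with flat sides (x = -29 to 12 mm), round end to +x. Bands on the post: red 53 to 65 mm, yellow 25 to 37 mm above its foot, hidden at first. Origin: post's foot; z up.
- anvil_head (a point): Centre of the post's axis at mid-height of the head, 133 mm above the post's foot; axes as the anvil's.
- red_edge (a point): Lower edge of the red band, on the post's axis, 53 mm above the post's foot: at the start 37 mm below the socket's rim. The yellow band's upper edge is 16 mm lower.
- tack_tin: Loose tin with yellow label, 66 mm wide, 85 mm high, standing; to be left alone. Origin: centre of its underside.
- glue_bottle: Loose blue bottle with white cap, 56 mm wide, 130 mm high, standing; to be left alone. Origin: centre of its underside.
- shoe_brush: Loose shoe brush, 130 x 45 x 36 mm, dark wood on black bristles, lying; to be left alone. Origin: centre of its underside, x along its length.
There are look-alikes about, which are no part of the job. What is shaped like the spanner but pink is not meant. What is shaped like the anvil but turquoise is not meant.

How it is judged (in metres and radians):
On the way, in this order (a step that is already met when the one before it is completed fails the run):
1. the spanner hangs by its eye on the peg, let go of (x of spanner_eye in the frame of stand between -0.012 and 0.012 m and y of spanner_eye in the frame of stand between -0.08 and -0.02 m and z of spanner_eye in the frame of stand between 0.16 and 0.185 m and contact force between spanner and the fingers below 0.1 N and contact force between spanner and stand above 0.3 N and angle between spanner's own x axis and vertical below 0.6 rad), for 0.3 s.
2. the anvil is drawn up to its mark: red band out, yellow band in (z of red_edge in the frame of socket_rim between -0.0015 and 0.0175 m), for 0.3 s.
At the end, for the whole second after the job is handed in: Spanner let go, hanging on the peg: eye within 12 mm of it sideways, ring end up within 0.6 rad. Fingers hold the anvil (over 3 N) still, upright within 0.07 rad, pressing the socket under 20 N, the red band's lower edge 1.5 mm below to 17.5 mm above the rim (yellow band hidden) (all of step 1 and all of step 2 and contact force between anvil and the fingers above 3 N and horizontal distance between red_edge and socket_rim below 0.006 m and angle between anvil's own z axis and vertical below 0.07 rad and contact force between anvil and socket below 20 N and linear speed of anvil below 0.02 m/s); the arm keeps its last pose, push and grip.
It fails at once if the tin, the glue bottle or the shoe brush is moved more than 20 mm (distance of any of tack_tin, glue_bottle, shoe_brush from where it was at the start of the episode above 0.02 m).
It fails at once if the anvil is wrenched sideways in its bore (over 60 N) (contact force between anvil and socket above 60 N).
It also fails if it takes over 61 s, if anything falls off the work surface, if the arm or the gripper's body presses on something with over 40 N, if the wrist force passes 120 N, or if a joint passes its speed limit or range.

### The arm

A 6-joint arm with a two-finger parallel gripper is mounted at the origin on the work surface. World frame = base frame: x ahead of the robot, y to its left, z up, the work surface at z = 0. Lengths are in mm, angles in rad, forces in N, time in s.
With the tool pointing down it reaches from about 275 to 750 mm from the base axis. Payload 10.2 kg.
Tool frame: the origin (TCP) lies midway between the tips of the shut fingers; the grasp point (between the pads) lies robot.pinch_z behind it (robot.pinch_z is the distance from the TCP to the grasp point, in mm); z points along the fingers, x is the direction in which the jaws open and shut, and the axes are right-handed (so a half turn about z gives the same grasp; the last joint's range is limited). The gripper opens to 88 mm and grips with 3 to 60 N. Pads are 18 mm wide; open, the fingers measure 123 mm over their backs; the gripper's body (75 mm by 187 mm) begins 45 mm behind the grasp point.
Start: joints at [-1.516, 0.313, 1.498, -0, 1.331, -0.223], TCP at [143.963, -504.882, 238.72] pointing down, gripper open.
Joint ranges: [-2.94, 2.94], [-0.97, 2.17], [0.19, 2.56], [-1.23, 4.37], [0.02, 3.11], [-2.88, 2.88]. Speed limits (rad/s): [2.39, 2.39, 3.01, 3.14, 3.14, 3.14].

### API

Orientations are given as a unit quaternion [w, x, y, z].
In Python, from bench import robot gives the robot as it stands.
- The arm moves only by the tool send_rows, never from a script. Its argument "targets" is a list of rows, each a list of 5 numbers: the opening, from 0 (shut) to 1 (fully open), then the shift along the tool's x, y, z in units of 25 mm (1.0 is 25 mm), then the turn about the tool's z in units of 6 degrees (1.0 is 6 degrees). A call has 1 to 8 rows; each row is the pose to reach, as a shift and turn from the pose commanded when the call began, along the tool's axes at that moment; what a row does not reach only later rows make up. A row lasts 1/10 s, in which the tool goes at most 50 mm and 8.59 degrees, less where a joint would pass 70% of its speed; a pose out of reach is approached as far as the arm can. A call with a gripper value outside its range is refused whole. The fingers move at their own pace and stop on an object; "force" is the grip in N (left out, the last holds). Time passes only in rows, so rows that repeat a pose let the fingers close. It gives the time, the measured TCP pose, the force and the opening at its end, in the units of the state.
- robot.read_state(): the state, without advancing time (a new reading comes with each control period).
- robot.grab_frame(name): name is "scene" or "top" or "wrist"; returns the picture (420x560x3 uint8, red, green, blue); there is no depth.
- robot.camera_params(name): a dict with "vertical_fov" (degrees; the focal length in pixels is half the picture's height over the tangent of half this angle, whatever the lens; pixels are square), "cx", "cy" (the principal point, pixels), "D" ([k1, k2, p1, p2, k3] as OpenCV has them; the pictures are not rectified), "position" and "orientation" of the camera in the world; the wrist camera has in their place "tool_from_camera" (4x4, takes a point from camera to tool coordinates, whose origin is the TCP and whose axes are the tool frame's). Camera axes: x right, y up, looking along -z (the intrinsics and any distortion apply to the point x, -y, -z); pixel columns grow to the right and rows downward; lengths in mm; the calibration is good to about 2 mm. A picture is of the moment at which its call begins: read the wrist's pose just before it. camera_params takes no time and is no camera call.
- robot.sign_off(): hands the job in, once; it reports no verdict.
The state is a dict: "t": time; "qpos": joint angles; "qd": joint speeds; "effort": joint torques, N m; "position": TCP position; "tool_rot": TCP orientation; "ft_force": force on the tool from outside, world axes, zero at the start; "wrist_torque": the same for the moment, N m; "grip_width": finger opening in mm.
Only numpy, scipy, OpenCV 4.12 (cv2) and the standard library are available. Lean on these libraries where they do the work, as an engineer would, in place of code of your own. Each camera call takes 0.05 s, during which the arm holds its last target.

## Working session

There is one attempt and no reset: what is moved stays moved. The work goes in short steps, Python scripts to look and compute and a tool call to move; the robot and the scene stay as the last step left them, time stands still between calls to the robot, and variables do not carry over. Pictures are saved under pics/ and viewed, and the job is handed in when it is done.

Besides the shell and the picture viewer there is one more tool, called after "Request:" as name(argument=value, ...) on one line, values as JSON. send_rows: Moves the arm, as the interface text tells. Its arguments: {"type":"object","properties":{"targets":{"type":"array","items":{"type":"array","items":{"type":"number"}}},"force":{"type":"number"}},"required":["targets"]}

```bash
mkdir -p pics; ls
python3 - <<'E'
from bench import robot
import cv2
print(robot.read_state(), robot.pinch_z)
for n in ["scene","top","wrist"]:
    f=robot.grab_frame(n); cv2.imwrite(f"pics/{n}0.png",f[:,:,::-1]); print(n,robot.camera_params(n))
E
```

```text
pics
{'t': 0.0, 'qpos': array([-1.51638644e+00,  3.13456680e-01,  1.49842819e+00, -2.29015107e-06,
        1.33097741e+00, -2.23400889e-01]), 'qd': array([ 0.00142827,  0.00063097, -0.00016826, -0.00063962,  0.00182157,
        0.00047868]), 'effort': array([ 2.10121530e-04, -4.02210510e+01, -2.52269644e+01,  6.94149267e-02,
        3.52407480e-02, -1.06749935e-04]), 'position': array([ 143.95578149, -504.62969887,  238.16099112]), 'tool_rot': array([-4.84446257e-04,  7.98201426e-01, -6.02390306e-01, -4.10246724e-04]), 'ft_force': array([ 0.02873752, -0.46836363, -0.20562652]), 'wrist_torque': array([-0.04689258,  0.00215462, -0.01045769]), 'grip_width': 88.11134842141108} 18.700000000000003
scene {'vertical_fov': 53.9677719288944, 'cx': 269.60700237369343, 'cy': 215.80409808220705, 'D': array([0.01685673, 0.        , 0.        , 0.        , 0.        ]), 'position': array([1388.15000816,  395.47529667,  688.87357269]), 'orientation': array([0.4722634 , 0.27012079, 0.40605897, 0.73424665])}
top {'vertical_fov': 44.04359831251208, 'cx': 273.89913452875294, 'cy': 217.79637383751137, 'D': array([-0.0804697,  0.       ,  0.       ,  0.       ,  0.       ]), 'position': array([ 378.44397953,   45.57940497, 1242.63856613]), 'orientation': array([ 0.70674513,  0.06622431, -0.05075348, -0.70253096])}
wrist {'vertical_fov': 66.37276126211313, 'cx': 284.0386303757089, 'cy': 208.94904862411894, 'D': array([-0.00284818,  0.        ,  0.        ,  0.        ,  0.        ]), 'tool_from_camera': array([[ 9.99999775e-01,  2.51481927e-04, -6.21754122e-04,
         6.27420691e-01],
       [ 8.06576821e-05, -9.65405494e-01, -2.60753189e-01,
        -6.76553882e+01],
       [-6.65819560e-04,  2.60753080e-01, -9.65405297e-01,
        -1.46265896e+02],
       [ 0.00000000e+00,  0.00000000e+00,  0.00000000e+00,
         1.00000000e+00]])}
```

View pics/scene0.png

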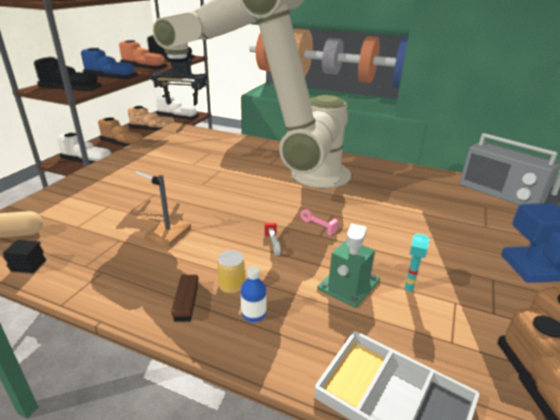

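View pics/top0.png

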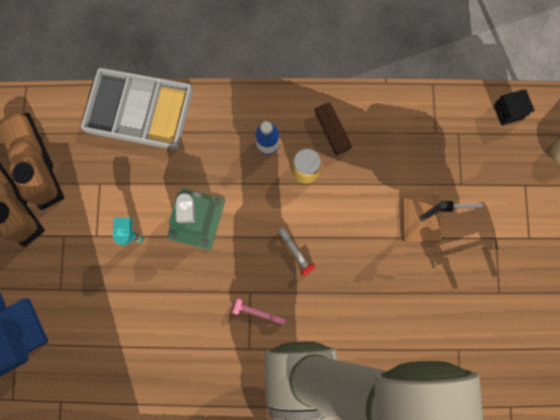

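View pics/wrist0.png

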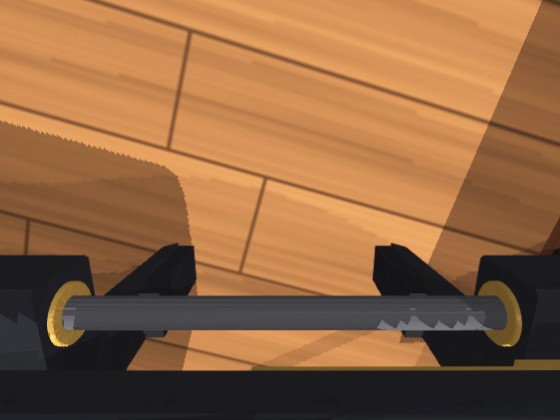

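```bash
cat > h.py <<'E'
import numpy as np, cv2
from scipy.spatial.transform import Rotation as R
from bench import robot
def q2R(q): return R.from_quat([q[1],q[2],q[3],q[0]]).as_matrix()
def cam(n, st=None):
    p=robot.camera_params(n); f=210/np.tan(np.radians(p['vertical_fov'])/2)
    K=np.array([[f,0,p['cx']],[0,f,p['cy']],[0,0,1]])
    if n=='wrist':
        T=np.array(p['tool_from_camera']); Rt=q2R(st['tool_rot']); Rw=Rt@T[:3,:3]; t=Rt@T[:3,3]+st['position']
    else: Rw=q2R(p['orientation']); t=np.array(p['position'])
    return K,np.array(p['D']),Rw@np.diag([1,-1,-1]),t
def ray(c,uv):
    K,D,Rw,t=c
    q=cv2.undistortPoints(np.array(uv,float).reshape(-1,1,2),K,D).reshape(-1,2)
    return np.c_[q,np.ones(len(q))]@Rw.T
def onz(c,uv,z):
    d=ray(c,uv); t=c[3]; return t+d*((z-t[2])/d[:,2])[:,None]
def proj(c,P):
    K,D,Rw,t=c
    pc=(np.atleast_2d(P)-t)@Rw
    return cv2.projectPoints(pc,np.zeros(3),np.zeros(3),K,D)[0].reshape(-1,2)
def crop(src,x0,y0,w,h,s,out):
    im=cv2.imread(src)[y0:y0+h,x0:x0+w]
    im=cv2.resize(im,None,fx=s,fy=s,interpolation=cv2.INTER_CUBIC)
    for i in range(0,w,10):
        cv2.line(im,(int(i*s),0),(int(i*s),6 if i%50 else 14),(0,255,255),1)
        if (x0+i)%20==0: cv2.putText(im,str(x0+i),(int(i*s),24),0,.35,(0,255,255),1)
    for j in range(0,h,10):
        cv2.line(im,(0,int(j*s)),(6,int(j*s)),(0,255,255),1)
        if (y0+j)%20==0: cv2.putText(im,str(y0+j),(8,int(j*s)+4),0,.35,(0,255,255),1)
    cv2.imwrite(out,im)
E
python3 - <<'E'
from h import *
crop('pics/top0.png',260,210,80,80,7,'pics/c1.png')
crop('pics/top0.png',390,180,110,70,7,'pics/c2.png')
crop('pics/top0.png',150,170,90,90,6.5,'pics/c3.png')
crop('pics/scene0.png',120,160,80,90,6.5,'pics/c4.png')
crop('pics/scene0.png',240,200,110,80,7,'pics/c5.png')
crop('pics/scene0.png',310,220,80,90,6.5,'pics/c6.png')
E
```

```text
(no output)
```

View pics/c1.png

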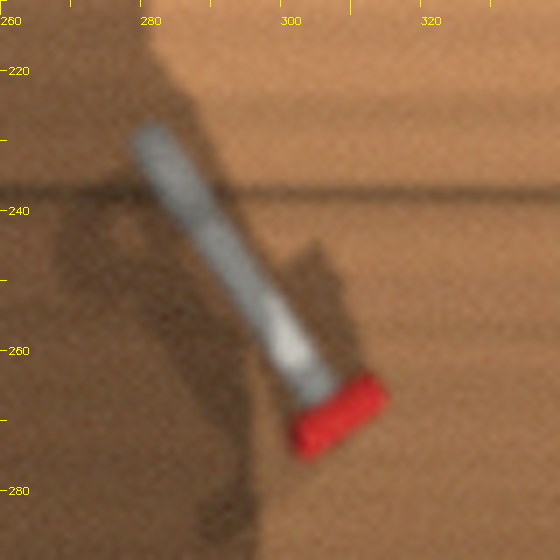

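View pics/c2.png

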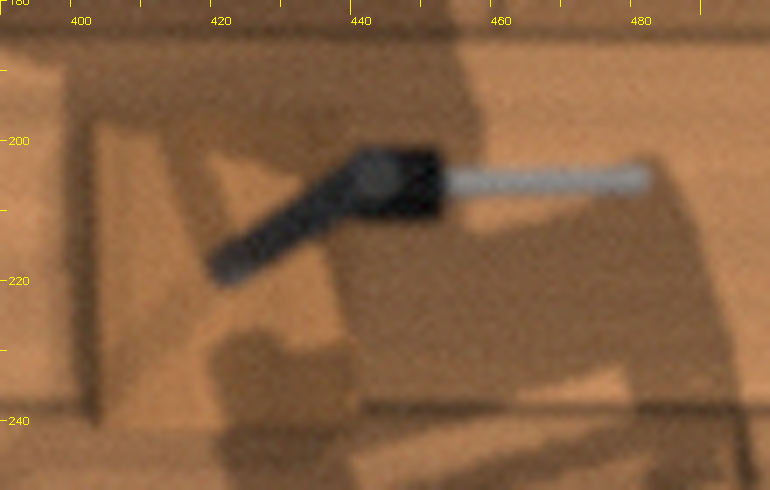

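View pics/c3.png

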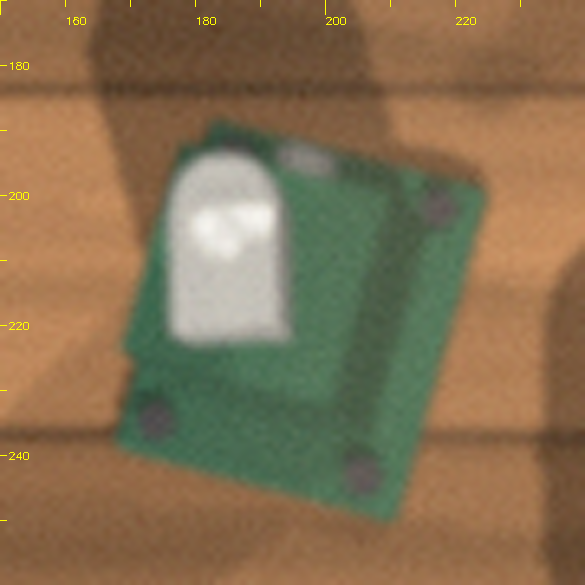

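View pics/c4.png

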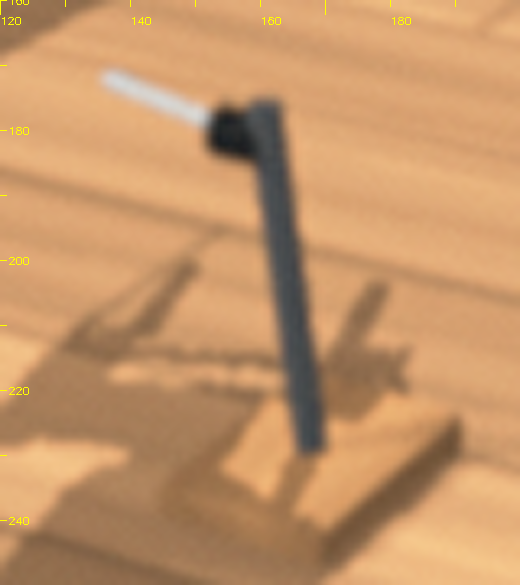

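View pics/c5.png

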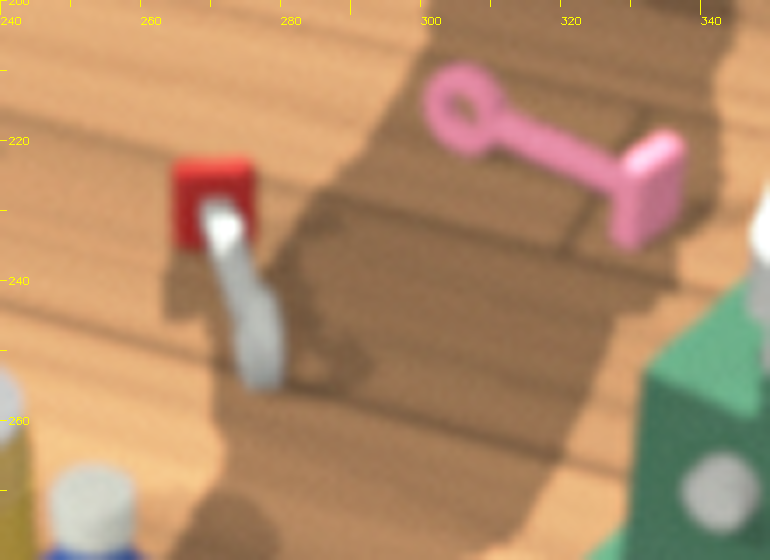

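View pics/c6.png

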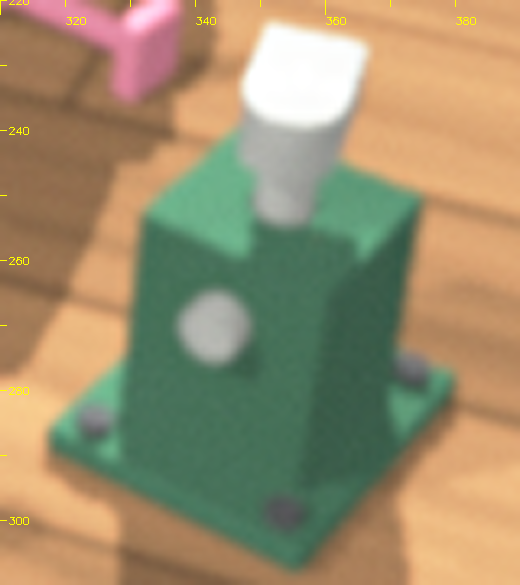

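Run:
```python
from h import *
c=cam('top'); s=cam('scene')
P=lambda uv,z,cc=c: np.round(onz(cc,[uv],z)[0],1)
print('ring tip',P((281.5,229.5),30),'junction',P((288.5,240.5),26),'handle end shank',P((303.5,266),26),'handle mid',P((307.5,269.5),40))
print('posttop',P((442,205),190),'postbase',P((421.5,218),18),'pegtip',P((481,205.3),186),'pegroot',P((453,206),177))
print('scene posttop',P((160.5,175.7),190,s),'pegtip',P((136,171.5),184,s))
print('anvil',P((184.5,221.5),161),P((183.5,193.5),161),P((175.5,208),161),P((192.8,208),161))
print('scene spanner handle top', P((270.5,223.2),40,s),'ring bottom',P((277,255.5),2,s))
print('socket top face corners',[P(u,105) for u in [(173,222),(210,185)]])
print('clock t',robot.read_state()['t'])
```

```text
ring tip [553.2  54.8  30. ] junction [527.6  38.2  26. ] handle end shank [467.7   2.9  26. ] handle mid [458.7  -5.8  40. ]
posttop [ 582.6 -278.1  190. ] postbase [ 584.1 -280.    18. ] pegtip [ 583.2 -361.6  186. ] pegroot [ 583.1 -305.3  177. ]
scene posttop [ 582.9 -281.6  190. ] pegtip [ 580.9 -367.   184. ]
anvil [550.4 259.8 161. ] [611.2 264.2 161. ] [579.5 280.3 161. ] [579.6 243.1 161. ]
scene spanner handle top [459.   -7.6  40. ] ring bottom [547.3  51.8   2. ]
socket top face corners [array([558.1, 296.8, 105. ]), array([643., 216., 105.])]
clock t 0.15
```

```bash
cat >> h.py <<'E'
def yawx(st):
    Rt=q2R(st['tool_rot']); return np.degrees(np.arctan2(Rt[1,0],Rt[0,0]))
def plan(target,yaw):
    st=robot.read_state(); Rt=q2R(st['tool_rot'])
    d=Rt.T@(np.array(target,float)-st['position'])/25
    dy=(yaw-yawx(st)+180)%360-180
    print('t',round(st['t'],2),'pos',st['position'].round(1),'yaw',round(yawx(st),2),'w',round(st['grip_width'],1),'ft',st['ft_force'].round(2))
    print('units',d.round(3),'turn',round(-dy/6,3), 'tilt',Rt[:,2].round(4))
E
python3 -c "
from h import *
plan((501,21,120),-58.5)"
```

```text
t 0.15 pos [ 143.9 -504.7  238.3] yaw -74.08 w 87.6 ft [-1.01 -1.05 -0.15]
units [-16.301 -19.501   4.75 ] turn -2.597 tilt [-1.e-04  9.e-04 -1.e+00]
```

Request:
send_rows(targets=[[1, -1.0, -1.2, 0, -0.2], [1, -2.2, -2.6, 0, -0.4], [1, -3.4, -4.1, 0, -0.8], [1, -4.6, -5.5, 0, -1.2], [1, -5.8, -6.9, 0, -1.6], [1, -7.0, -8.4, 0, -2.0], [1, -8.2, -9.8, 0, -2.3], [1, -9.4, -11.2, 0, -2.6]])

```text
t: 0.95
position: [349.4, -200.3, 238.8]
tool_rot: [0.0, 0.873, -0.488, 0.0]
ft_force: [1.4, -0.8, 0.1]
grip_width: 88.0
```

```bash
python3 -c "
from h import *
plan((501,21,120),-58.5)"
```

```text
t 0.95 pos [ 349.4 -200.3  238.8] yaw -58.43 w 88.0 ft [ 1.4  -0.76  0.11]
units [-4.368 -9.802  4.75 ] turn 0.012 tilt [ 2.e-04 -1.e-04 -1.e+00]
```

Request:
send_rows(targets=[[1, -0.7, -1.5, 0.7, 0], [1, -1.3, -3.0, 1.4, 0], [1, -2.0, -4.5, 2.1, 0], [1, -2.7, -6.0, 2.8, 0], [1, -3.3, -7.5, 3.6, 0], [1, -4.0, -9.0, 4.3, 0], [1, -4.37, -9.8, 4.75, 0], [1, -4.37, -9.8, 4.75, 0]])

```text
t: 1.75
position: [500.4, 21.2, 118.2]
tool_rot: [0.0, 0.873, -0.487, -0.002]
ft_force: [-0.6, 0.3, 0.2]
grip_width: 87.8
```

```bash
python3 -c "
from h import *
plan((501,21,120),-58.5)
st=robot.read_state(); f=robot.grab_frame('wrist'); cv2.imwrite('pics/w1.png',f[:,:,::-1])
np.save('w1.npy',dict(st),allow_pickle=True)
print(st['qpos'])"
```

```text
t 1.75 pos [500.4  21.2 118.2] yaw -58.3 w 87.8 ft [-0.64  0.27  0.21]
units [ 0.018 -0.015 -0.071] turn 0.033 tilt [-3.e-03  8.e-04 -1.e+00]
[-1.92131822e-01  3.95050812e-01  1.72347473e+00  2.96434716e-04
  1.02617040e+00  8.25247504e-01]
```

View pics/w1.png

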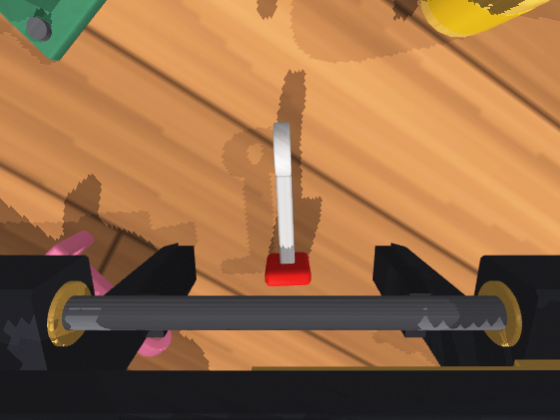

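```bash
python3 -c "
from h import *
st=np.load('w1.npy',allow_pickle=True).item(); c=cam('wrist',st)
A=onz(c,[(285,182),(287,248)],26); print(A, np.degrees(np.arctan2(*(A[1]-A[0])[[1,0]])))
H=onz(c,[(288,256.5)],40)  # handle top face inner edge
print(H, onz(c,[(288,269)],40), onz(c,[(282,124)],25))
B=onz(c,[(273.5,146),(290.5,146)],40); print(B)
J=onz(c,[(284,177)],26);print('junction',J)
"
```

```text
[[521.48241954  32.42983859  26.        ]
 [477.05598506   3.07706269  26.        ]] -146.54705326072303
[[476.40486632   1.90564496  40.        ]] [[467.65402914  -3.53733547  40.        ]] [[556.220701    56.45917692  25.        ]]
[[540.8448753   53.72706312  40.        ]
 [546.98720291  43.78214041  40.        ]]
junction [[524.31662168  35.06387077  26.        ]]
```

```bash
python3 -c "
from h import *
plan((502.5,20.3,4),-56.2)"
```

```text
t 1.8 pos [500.3  19.9 119.2] yaw -58.36 w 87.9 ft [-0.25 -0.44 -0.27]
units [ 0.038 -0.092  4.607] turn -0.36 tilt [-1.9e-03  3.0e-04 -1.0e+00]
```

Request:
send_rows(targets=[[1, 0.05, -0.05, 0.8, -0.36], [1, 0.05, -0.05, 1.7, -0.36], [1, 0.05, -0.05, 2.6, -0.36], [1, 0.05, -0.05, 3.4, -0.36], [1, 0.05, -0.05, 4.1, -0.36], [1, 0.05, -0.05, 4.5, -0.36], [1, 0.05, -0.05, 4.62, -0.36], [1, 0.05, -0.05, 4.62, -0.36]])

```text
t: 2.6
position: [502.4, 18.2, 4.9]
tool_rot: [-0.0, 0.882, -0.472, 0.0]
ft_force: [-0.0, 0.4, 0.2]
grip_width: 88.0
```

```bash
python3 -c "
from h import *
plan((502.5,20.3,4),-56.2)
f=robot.grab_frame('wrist'); cv2.imwrite('pics/w2.png',f[:,:,::-1])"
```

```text
t 2.6 pos [502.4  18.2   4.9] yaw -56.35 w 88.0 ft [-0.01  0.4   0.17]
units [-0.066 -0.05   0.036] turn -0.025 tilt [ 4.e-04 -1.e-04 -1.e+00]
```

View pics/w2.png

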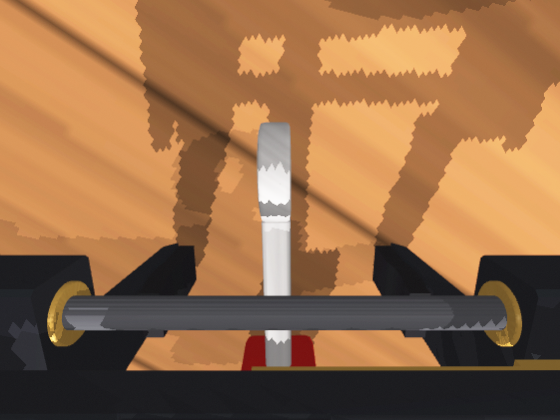

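Request:
send_rows(targets=[[0.4, -0.07, -0.03, 0.04, 0], [0.2, -0.07, -0.03, 0.04, 0], [0, -0.07, -0.03, 0.04, 0], [0, -0.07, -0.03, 0.04, 0], [0, -0.07, -0.03, 0.04, 0], [0, -0.07, -0.03, 0.04, 0], [0, -0.07, -0.03, 0.04, 0], [0, -0.07, -0.03, 0.04, 0]], force=35)

```text
t: 3.45
position: [501.9, 20.6, 3.5]
tool_rot: [-0.0, 0.882, -0.472, -0.0]
ft_force: [0.0, 0.8, 0.3]
grip_width: 26.2
```

```bash
python3 -c "
from h import *
plan((502.5,20.3,4),-56.2)
f=robot.grab_frame('wrist'); cv2.imwrite('pics/w3.png',f[:,:,::-1])"
```

```text
t 3.45 pos [501.9  20.6   3.5] yaw -56.32 w 26.2 ft [0.03 0.85 0.3 ]
units [ 0.022 -0.014 -0.021] turn -0.021 tilt [-0.  0. -1.]
```

View pics/w3.png

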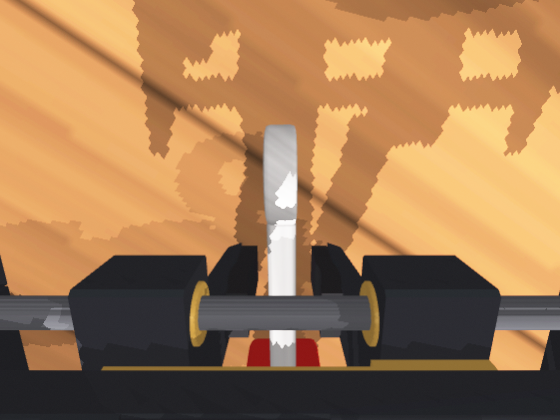

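Fingers still closing (26 mm), with the spanner at column 281 between them. I'll keep closing.

Request:
send_rows(targets=[[0, 0, 0, 0, 0], [0, 0, 0, 0, 0], [0, 0, 0, 0, 0], [0, 0, 0, 0, 0]])

```text
t: 3.9
position: [501.9, 20.6, 3.5]
tool_rot: [0.0, 0.882, -0.472, -0.0]
ft_force: [-0.2, -0.2, -0.1]
grip_width: 11.7
```

Request:
send_rows(targets=[[0, 0, 0, -0.2, 0], [0, 0, 0, -0.6, 0], [0, 0, 0, -1.2, 0], [0, 0, 0, -2.0, 0], [0, 0, 0, -2.8, 0], [0, 0, 0, -3.6, 0], [0, 0, 0, -4.0, 0], [0, 0, 0, -4.0, 0]])

```text
t: 4.7
position: [502.5, 20.5, 104.8]
tool_rot: [-0.0, 0.882, -0.472, 0.001]
ft_force: [-0.0, -0.4, -2.9]
grip_width: 11.2
```

```bash
python3 -c "
from h import *
plan((538,-400,230),-90)
st=robot.read_state(); np.save('w4.npy',dict(st),allow_pickle=True)
f=robot.grab_frame('wrist'); cv2.imwrite('pics/w4.png',f[:,:,::-1])
f=robot.grab_frame('scene'); cv2.imwrite('pics/s4.png',f[:,:,::-1]); crop('pics/s4.png',200,140,140,105,5.5,'pics/c7.png')"
```

```text
t 4.7 pos [502.5  20.5 104.8] yaw -56.32 w 11.2 ft [-0.03 -0.42 -2.92]
units [14.793  8.134 -4.994] turn 5.613 tilt [ 2.7e-03 -5.0e-04 -1.0e+00]
```

View pics/w4.png

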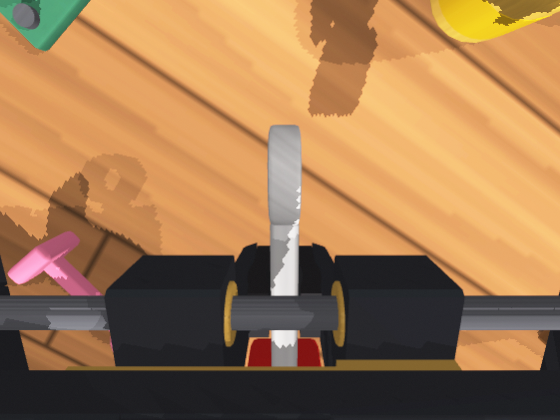

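View pics/c7.png

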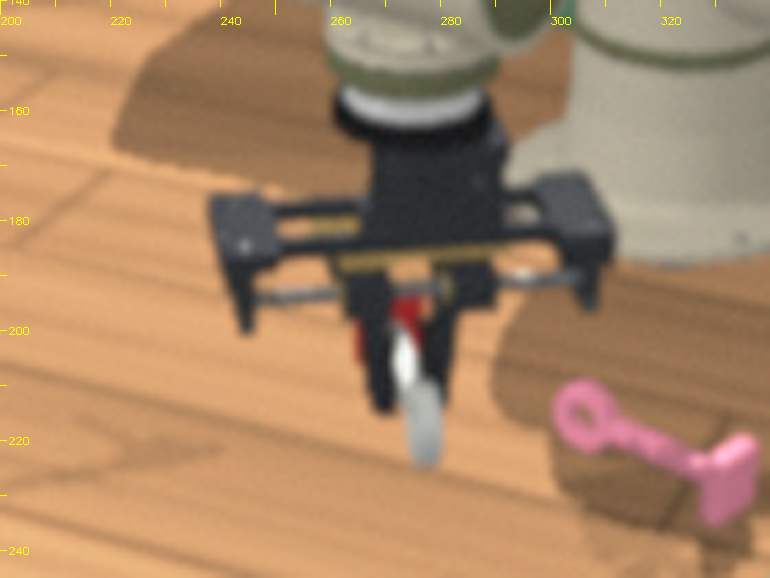

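```bash
python3 -c "
from h import *
st=dict(tool_rot=np.array([1,0,0,0.]),position=np.zeros(3)); c=cam('wrist',st)
print(onz(c,[(285,224)],-22.5), onz(c,[(284,125)],-20))
th=np.radians(np.arange(0,360,5))
for e in (43,45,47):
  P=np.c_[0*th,-e-20*np.cos(th),-16.5-20*np.sin(th)]
  print(e,proj(c,P)[:,1].min(), proj(c,[[0,-(e-19.1),-22.5]]))
print('col',proj(c,[[0,-45,-36.5],[-6,-45,-36.5],[6,-45,-36.5]]))
"
```

```text
[[  1.309055   -27.66331836 -22.5       ]] [[  0.9105838  -66.38655822 -20.        ]]
43 133.80963990511168 [[281.78107722 232.8031316 ]]
45 128.57700103873248 [[281.77162164 228.1418236 ]]
47 123.30116704492349 [[281.76209267 223.4429565 ]]
col [[281.42245726 188.8631363 ]
 [264.19288906 188.86733782]
 [298.65084511 188.85926453]]
```

Request:
send_rows(targets=[[0, 0.5, 0.6, -0.8, 0.5], [0, 1.2, 1.6, -1.8, 1.2], [0, 1.9, 2.6, -2.8, 2.0], [0, 2.7, 3.7, -3.8, 2.8], [0, 3.5, 4.8, -4.6, 3.6], [0, 4.3, 5.9, -5.0, 4.4], [0, 5.0, 6.9, -5.0, 5.1], [0, 5.5, 7.6, -5.0, 5.61]])

```text
t: 5.6
position: [419.1, -200.7, 227.7]
tool_rot: [-0.0, -0.706, 0.708, 0.001]
ft_force: [1.1, -0.5, -1.7]
grip_width: 11.3
```

```bash
python3 -c "
from h import *
plan((450,-400,235),-90);plan((520,-430,215),-90)"
```

```text
t 5.6 pos [ 419.1 -200.7  227.7] yaw -90.22 w 11.3 ft [ 1.07 -0.46 -1.7 ]
units [ 7.966 -1.267 -0.299] turn -0.037 tilt [-1.1e-03  7.0e-04 -1.0e+00]
t 5.6 pos [ 419.1 -200.7  227.7] yaw -90.22 w 11.3 ft [ 1.07 -0.46 -1.7 ]
units [ 9.156 -4.072  0.497] turn -0.037 tilt [-1.1e-03  7.0e-04 -1.0e+00]
```

Request:
send_rows(targets=[[0, 1.2, -0.2, -0.2, -0.04], [0, 2.7, -0.4, -0.3, -0.04], [0, 4.3, -0.7, -0.3, -0.04], [0, 5.9, -0.9, -0.2, -0.04], [0, 7.3, -1.3, 0, -0.04], [0, 8.4, -2.4, 0.2, -0.04], [0, 9.0, -3.5, 0.4, -0.04], [0, 9.2, -4.1, 0.5, -0.04]])

```text
t: 6.4
position: [523.4, -430.2, 212.8]
tool_rot: [-0.0, 0.708, -0.706, -0.002]
ft_force: [-0.1, 0.0, -2.0]
grip_width: 11.4
```

Request:
send_rows(targets=[[0, 0, 0, 0, 0], [0, 0, 0, 0, 0]])

```text
t: 6.6
position: [522.1, -428.8, 214.8]
tool_rot: [-0.0, 0.709, -0.705, -0.001]
ft_force: [-0.1, 0.2, -0.8]
grip_width: 11.5
```

```bash
python3 -c "
from h import *
plan((536.5,-390,167.5),-90)
st=robot.read_state(); np.save('w5.npy',dict(st),allow_pickle=True)
for n in ['wrist','scene','top']:
  f=robot.grab_frame(n); cv2.imwrite(f'pics/{n}5.png',f[:,:,::-1])
crop('pics/scene5.png',70,110,120,100,6,'pics/c8.png')
crop('pics/top5.png',400,150,130,90,6,'pics/c9.png')
"
```

```text
t 6.6 pos [ 522.1 -428.8  214.8] yaw -89.73 w 11.5 ft [-0.1   0.23 -0.78]
units [-1.546 -0.585  1.894] turn 0.046 tilt [-0.0015  0.0015 -1.    ]
```

View pics/wrist5.png

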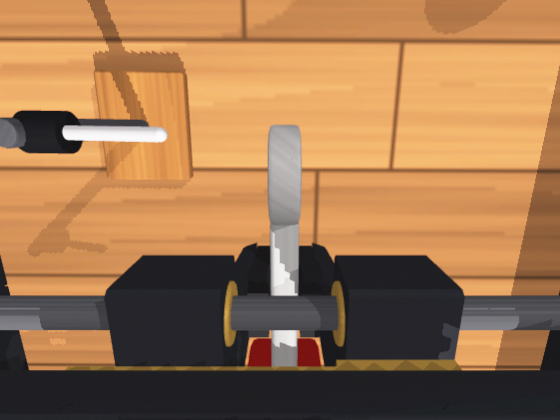

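View pics/c8.png

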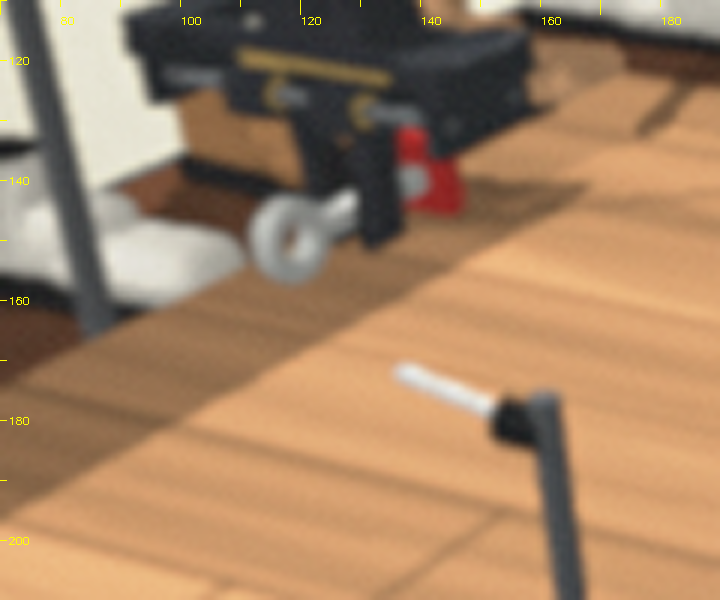

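View pics/c9.png

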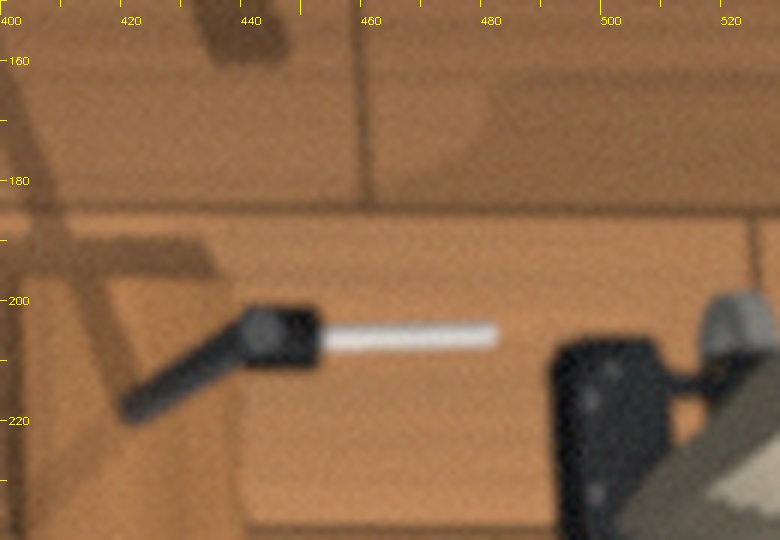

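```bash
python3 -c "
from h import *
st=np.load('w5.npy',allow_pickle=True).item(); c=cam('wrist',st)
print('tip',onz(c,[(165,135.3)],184),'root',onz(c,[(64,131.5)],174))
print('foot',onz(c,[(96,73),(185,73),(107,180),(191,180)],18))
t=cam('top'); print('top tip',onz(t,[(482.5,205.8)],184.5),'root',onz(t,[(453.5,206.5)],175))
# triangulate tip from top/scene/wrist
cs=[(c,(165,135.3)),(t,(482.5,205.8)),(cam('scene'),(136,171.7))]
A=np.zeros((3,3));b=np.zeros(3)
for cc,uv in cs:
  d=ray(cc,[uv])[0];d/=np.linalg.norm(d);M=np.eye(3)-np.outer(d,d);A+=M;b+=M@cc[3]
X=np.linalg.solve(A,b);print('tri',X)
for cc,uv in cs: print(proj(cc,X)-uv)
# eye seen in scene
s=cam('scene'); ey=st['position']+q2R(st['tool_rot'])@np.array([.9,-46.5,-16.5]); print('eye',ey,proj(s,ey))
"
```

```text
tip [[ 582.85300213 -364.89891293  184.        ]] root [[ 584.31155646 -304.067409    174.        ]]
foot [[ 636.20884384 -241.51021732   18.        ]
 [ 636.52425167 -330.11705208   18.        ]
 [ 528.53317418 -237.49221416   18.        ]
 [ 528.95775708 -328.46370663   18.        ]]
top tip [[ 582.45137915 -365.25919212  184.5       ]] root [[ 582.46899435 -306.98003339  175.        ]]
tri [ 582.70956231 -365.23066893  184.52948018]
[[0.28839801 0.31682356]]
[[-0.01554482 -0.12439399]]
[[ 0.04842101 -0.0066669 ]]
eye [ 568.66927554 -429.50340911  231.23158517] [[118.27403684 150.30925472]]
```

Request:
send_rows(targets=[[0, 0, -0.2, 0.4, 0], [0, 0, -0.4, 1.0, 0], [0, 0, -0.57, 1.6, 0], [0, -0.3, -0.57, 1.89, 0], [0, -0.8, -0.57, 1.89, 0], [0, -1.3, -0.57, 1.89, 0], [0, -1.6, -0.57, 1.89, 0], [0, -1.6, -0.57, 1.89, 0]])

```text
t: 7.55
position: [536.9, -388.2, 168.0]
tool_rot: [-0.0, 0.709, -0.705, -0.001]
ft_force: [-0.3, -0.6, -1.4]
grip_width: 11.4
```

```bash
python3 -c "
from h import *
plan((536.2,-387,167.5),-90)
st=robot.read_state(); np.save('w6.npy',dict(st),allow_pickle=True)
for n in ['wrist','scene']:
  f=robot.grab_frame(n); cv2.imwrite(f'pics/{n}6.png',f[:,:,::-1])
plan((536.2,-387,167.5),-90)
crop('pics/scene6.png',80,120,100,80,7,'pics/c10.png')
"
```

```text
t 7.55 pos [ 536.9 -388.2  168. ] yaw -89.68 w 11.4 ft [-0.32 -0.57 -1.36]
units [-0.047  0.027  0.02 ] turn 0.053 tilt [-7.e-04  8.e-04 -1.e+00]
t 7.65 pos [ 536.7 -389.3  168.3] yaw -89.74 w 11.6 ft [-0.61  0.18 -2.17]
units [-0.093  0.02   0.033] turn 0.043 tilt [-2.e-04  1.e-04 -1.e+00]
```

View pics/wrist6.png

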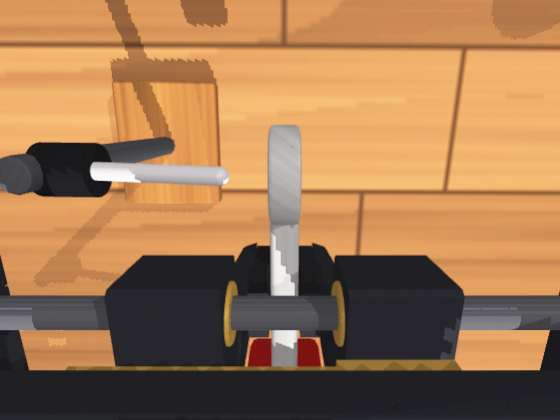

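View pics/c10.png

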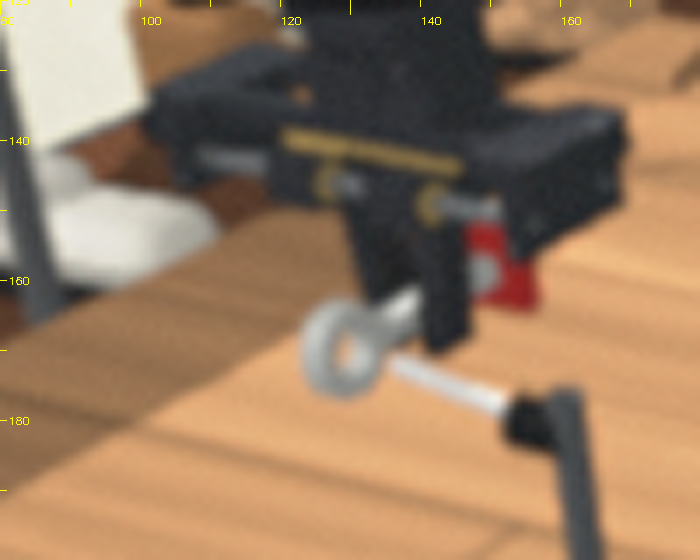

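```bash
python3 -c "
from h import *
st=np.load('w6.npy',allow_pickle=True).item(); c=cam('wrist',st)
ey=st['position']+q2R(st['tool_rot'])@np.array([.9,-46.5,-16.5]); print('eye',ey,proj(c,ey))
print('tip',onz(c,[(223,177)],184),'root',onz(c,[(93,170.5)],174))
"
```

```text
eye [ 583.3953969  -388.83409916  184.47459094] [[285.10291726 176.41867213]]
tip [[ 582.93724039 -363.42309248  184.        ]] root [[ 583.83322679 -304.57129518  174.        ]]
```

Request:
send_rows(targets=[[0, -0.25, 0, 0, 0], [0, -0.55, 0, 0.0, 0], [0, -0.85, 0, 0.0, 0], [0, -1.15, 0, 0.04, 0], [0, -1.45, 0, 0.08, 0], [0, -1.75, 0, 0.12, 0], [0, -2.0, 0, 0.15, 0], [0, -2.12, 0, 0.16, 0]])

```text
t: 8.45
position: [536.5, -335.4, 164.7]
tool_rot: [-0.0, 0.709, -0.705, -0.0]
ft_force: [-0.4, -0.3, -1.8]
grip_width: 11.6
```

```bash
python3 -c "
from h import *
plan((536.2,-335,163.5),-90)
st=robot.read_state()
for n in ['wrist','scene']:
  f=robot.grab_frame(n); cv2.imwrite(f'pics/{n}7.png',f[:,:,::-1])
crop('pics/scene7.png',80,120,100,80,7,'pics/c11.png')
"
```

```text
t 8.45 pos [ 536.5 -335.4  164.7] yaw -89.72 w 11.6 ft [-0.35 -0.32 -1.78]
units [-0.015  0.011  0.047] turn 0.047 tilt [-1.e-04  1.e-04 -1.e+00]
```

View pics/wrist7.png

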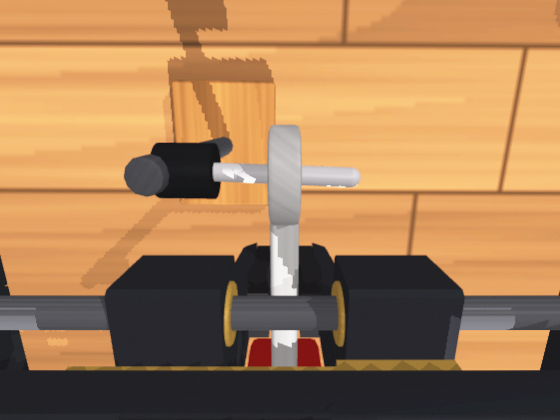

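View pics/c11.png

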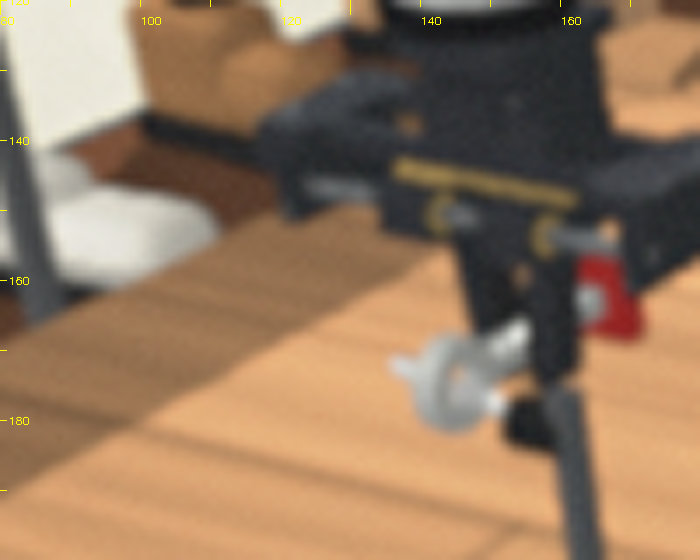

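Request:
send_rows(targets=[[0, 0, 0, 0.1, 0], [0, 0, 0, 0.2, 0], [0.3, 0, 0, 0.2, 0], [0.6, 0, 0, 0.2, 0], [1, 0, 0, 0.2, 0], [1, 0, 0, 0.2, 0], [1, 0, 0, 0.2, 0], [1, 0, 0, 0.2, 0]])

```text
t: 9.35
position: [536.5, -336.1, 159.8]
tool_rot: [-0.0, 0.709, -0.706, 0.0]
ft_force: [-0.1, -0.7, 0.0]
grip_width: 57.1
```

Request:
send_rows(targets=[[1, 0, 0, 0, 0], [1, 0, 0, 0, 0], [1, 0, 0, 0, 0], [1, 0, 0, 0, 0], [1, 0, 0, 0, 0]])

```text
t: 9.85
position: [536.4, -336.1, 159.7]
tool_rot: [-0.0, 0.709, -0.706, -0.0]
ft_force: [-1.1, -0.3, -0.3]
grip_width: 88.1
```

```bash
python3 -c "
from h import *
plan((536.2,-335,163.5),-90)
st=robot.read_state()
for n in ['wrist','scene']:
  f=robot.grab_frame(n); cv2.imwrite(f'pics/{n}8.png',f[:,:,::-1])
crop('pics/scene8.png',80,120,100,90,6.5,'pics/c12.png')
"
```

```text
t 9.85 pos [ 536.4 -336.1  159.7] yaw -89.75 w 88.1 ft [-1.15 -0.29 -0.31]
units [-0.046  0.008 -0.151] turn 0.042 tilt [-0.e+00  1.e-04 -1.e+00]
```

View pics/wrist8.png

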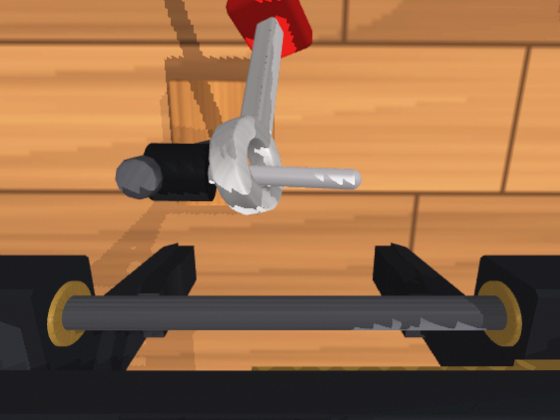

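View pics/c12.png

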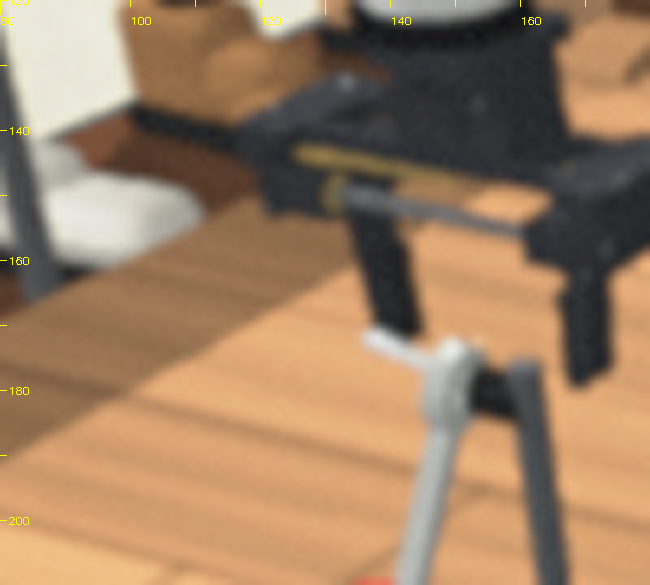

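Request:
send_rows(targets=[[1, 0, 0, -0.4, 0], [1, 0, 0, -1.0, 0], [1, 0, 0, -1.8, 0], [1, 0, 0, -2.6, 0], [1, 0, 0.3, -3.4, 0], [1, 0, 1.0, -4, 0], [1, -0.3, 2, -4, 0], [1, -0.8, 3, -4, 0]])

```text
t: 10.75
position: [460.5, -316.6, 260.7]
tool_rot: [0.0, 0.709, -0.706, 0.001]
ft_force: [0.3, -0.3, -0.4]
grip_width: 87.8
```

```bash
python3 -c "
from h import *
plan((579.5,262,260),-86);
st=robot.read_state()
for n in ['scene','top']:
  f=robot.grab_frame(n); cv2.imwrite(f'pics/{n}9.png',f[:,:,::-1])
crop('pics/scene9.png',80,120,120,100,6,'pics/c13.png')
t=cam('top'); print(onz(t,[(307,158)],85),onz(t,[(266,129)],130))
"
```

```text
t 10.75 pos [ 460.5 -316.6  260.7] yaw -89.76 w 87.8 ft [ 0.26 -0.34 -0.4 ]
units [-2.3124e+01 -4.8540e+00  4.0000e-03] turn -0.627 tilt [ 0.001  -0.0012 -1.    ]
[[712.00025894  -3.4970419   85.        ]] [[766.28505154  90.02783829 130.        ]]
```

View pics/c13.png

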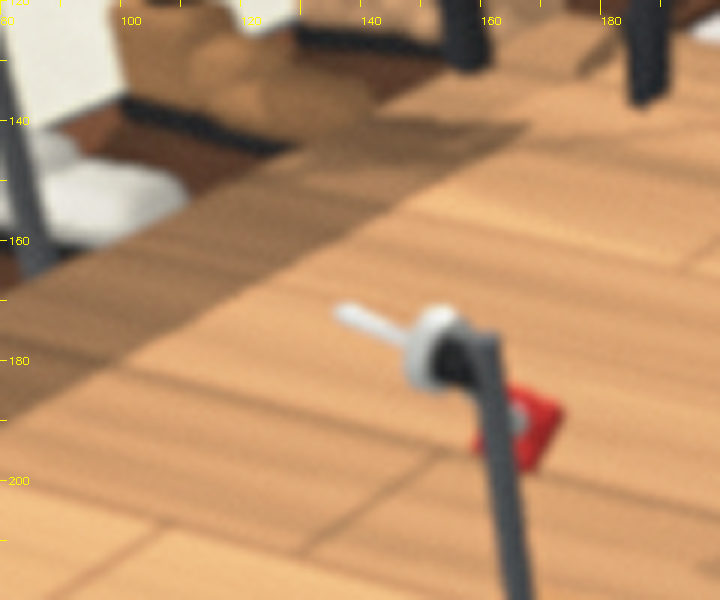

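Request:
send_rows(targets=[[1, -1.0, 0.0, 0, 0], [1, -2.6, 0.0, 0, 0], [1, -4.4, 0, 0, 0], [1, -6.2, 0, 0, 0], [1, -8.0, 0, 0, -0.2], [1, -9.8, -0.4, 0, -0.4], [1, -11.6, -0.9, 0, -0.63], [1, -13.3, -1.5, 0, -0.63]])

```text
t: 11.65
position: [498.1, 18.3, 260.8]
tool_rot: [-0.0, 0.732, -0.681, 0.001]
ft_force: [0.7, -0.1, 0.1]
grip_width: 88.1
```

```bash
python3 -c "
from h import *
plan((560,262,260),-86);
for n in ['scene']:
  f=robot.grab_frame(n); cv2.imwrite(f'pics/{n}10.png',f[:,:,::-1])
crop('pics/scene10.png',80,120,120,100,6,'pics/c14.png')
"
```

```text
t 11.65 pos [498.1  18.3 260.8] yaw -85.91 w 88.1 ft [ 0.65 -0.12  0.14]
units [-9.547 -3.165  0.032] turn 0.014 tilt [ 1.7e-03 -3.0e-04 -1.0e+00]
```

View pics/c14.png

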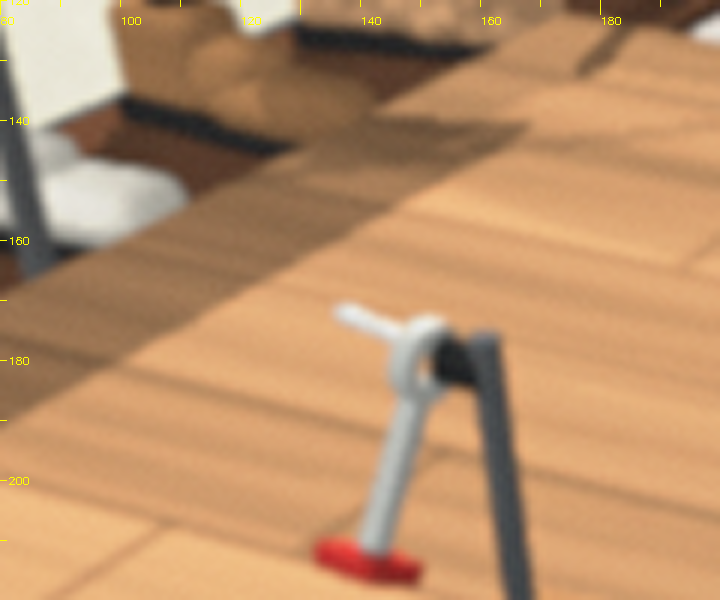

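Request:
send_rows(targets=[[1, -1.4, -0.6, 0, 0], [1, -3.0, -1.3, 0, 0], [1, -4.7, -2.0, 0, 0], [1, -6.4, -2.7, 0, 0], [1, -8.0, -3.4, 0, 0], [1, -9.2, -3.9, 0, 0], [1, -9.5, -3.95, 0, 0], [1, -9.5, -3.95, 0, 0]])

```text
t: 12.5
position: [579.3, 260.9, 259.6]
tool_rot: [0.0, 0.732, -0.681, -0.0]
ft_force: [0.4, 0.4, 0.6]
grip_width: 88.4
```

```bash
python3 -c "
from h import *
plan((579.5,262,260),-86);
st=robot.read_state(); np.save('w11.npy',dict(st),allow_pickle=True)
for n in ['wrist','scene']:
  f=robot.grab_frame(n); cv2.imwrite(f'pics/{n}11.png',f[:,:,::-1])
crop('pics/scene11.png',80,120,120,100,6,'pics/c15.png')
"
```

```text
t 12.5 pos [579.3 260.9 259.6] yaw -85.88 w 88.4 ft [0.44 0.37 0.57]
units [-0.045 -0.013 -0.017] turn 0.02 tilt [-0. -0. -1.]
```

View pics/wrist11.png

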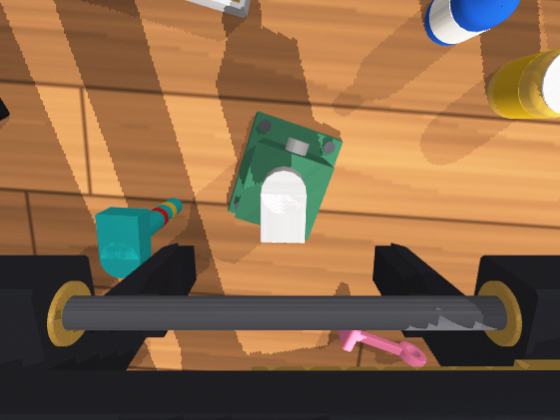

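View pics/c15.png

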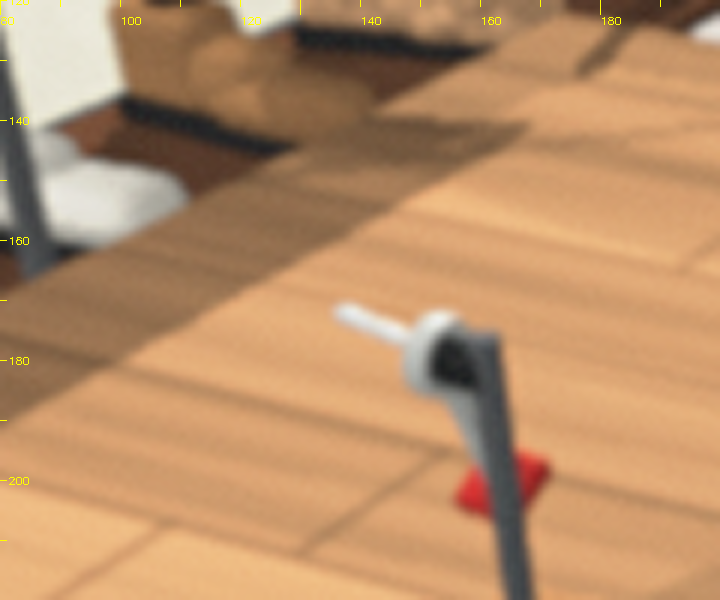

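Run:
```python
from h import *
crop('pics/wrist11.png',240,150,90,110,5.4,'pics/c16.png')
st=np.load('w11.npy',allow_pickle=True).item(); c=cam('wrist',st)
A=onz(c,[(262,235),(262,195),(304.5,235),(304.5,195),(283,243),(283,169)],161); print(A.round(1))
```

```text
[[558.  276.6 161. ]
 [591.  278.4 161. ]
 [560.4 242.3 161. ]
 [593.4 245.3 161. ]
 [552.3 259.2 161. ]
 [612.4 263.5 161. ]]
```

View pics/c16.png

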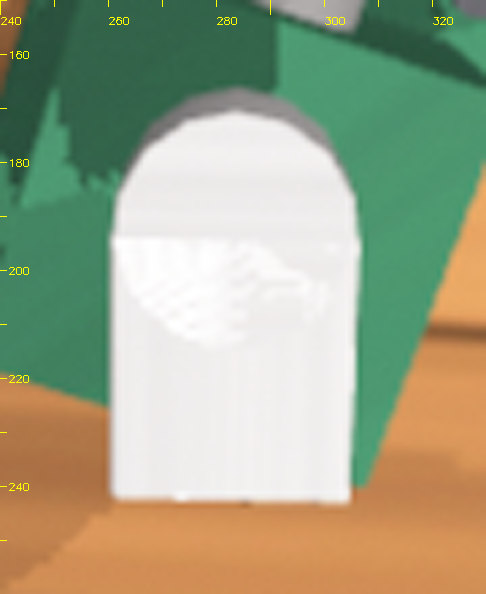

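Run:
```python
from h import *
st=np.load('w11.npy',allow_pickle=True).item(); c=cam('wrist',st)
p=[(259.3,238),(259.8,197),(303.3,238),(304.6,197),(281.5,241),(282.2,194.5),(282.2,170.5)]
A=onz(c,p,161); print(A.round(1))
for i,j in [(0,1),(2,3),(4,5),(4,6)]: d=A[j]-A[i]; print(np.degrees(np.arctan2(d[1],d[0])),np.linalg.norm(d))
ang=np.radians(3.7);u=np.array([np.cos(ang),np.sin(ang),0]); print(A[4]+29*u,A[5]-12*u)
# socket block top, all
```

```text
[[555.2 278.6 161. ]
 [589.3 280.  161. ]
 [557.8 243.1 161. ]
 [591.8 245.  161. ]
 [553.9 260.5 161. ]
 [592.5 262.7 161. ]
 [611.3 264.  161. ]]
2.307576879502671 34.05943854576931
3.3019354102437712 34.0487762972956
3.188137703968798 38.63520888904242
3.463990337568689 57.427731254819044
[582.87525405 262.38296254 161.        ] [580.53612687 261.88582695 161.        ]
```

```bash
python3 -c "
from h import *
plan((581,262,129.3),-87)"
```

```text
t 12.6 pos [579.2 259.2 260. ] yaw -86.0 w 87.9 ft [ 0.02 -0.21  0.18]
units [-0.109 -0.077  5.228] turn 0.167 tilt [ 2.e-04 -3.e-04 -1.e+00]
```

Request:
send_rows(targets=[[1, -0.08, -0.07, 0.5, 0.17], [1, -0.08, -0.07, 1.1, 0.17], [1, -0.08, -0.07, 1.8, 0.17], [1, -0.08, -0.07, 2.5, 0.17], [1, -0.08, -0.07, 3.2, 0.17], [1, -0.08, -0.07, 3.7, 0.17], [1, -0.08, -0.07, 4.0, 0.17], [1, -0.08, -0.07, 4.0, 0.17]])

```text
t: 13.4
position: [580.5, 261.8, 158.9]
tool_rot: [0.001, 0.725, -0.689, -0.0]
ft_force: [0.1, -0.0, 0.7]
grip_width: 88.2
```

```bash
python3 -c "
from h import *
plan((581,262,129.3),-87);
st=robot.read_state(); np.save('w12.npy',dict(st),allow_pickle=True)
for n in ['wrist','scene']:
  f=robot.grab_frame(n); cv2.imwrite(f'pics/{n}12.png',f[:,:,::-1])
plan((581,262,129.3),-87);
crop('pics/scene12.png',80,120,120,100,6,'pics/c17.png')
"
```

```text
t 13.4 pos [580.5 261.8 158.9] yaw -87.02 w 88.2 ft [ 0.1  -0.04  0.68]
units [-0.008 -0.022  1.183] turn -0.004 tilt [-1.4e-03 -3.0e-04 -1.0e+00]
t 13.5 pos [581.  262.1 160.4] yaw -87.0 w 88.2 ft [-0.09 -0.5   0.02]
units [0.004 0.003 1.242] turn -0.0 tilt [ 1.e-03  3.e-04 -1.e+00]
```

View pics/wrist12.png

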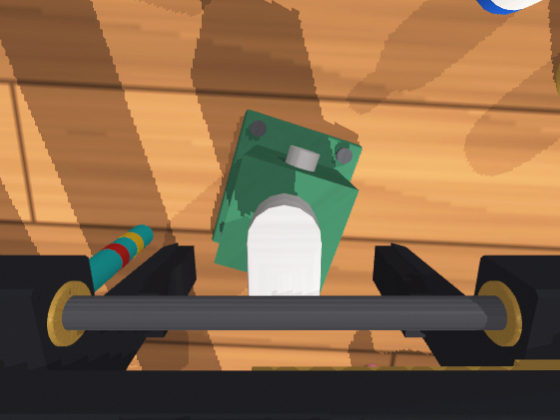

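View pics/c17.png

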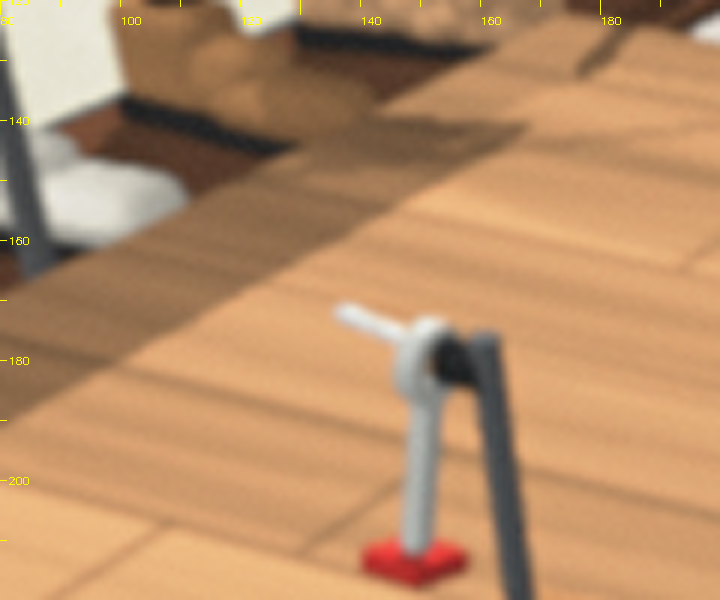

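Request:
send_rows(targets=[[1, 0, 0, 0.4, 0], [1, 0, 0, 0.8, 0], [1, 0, 0, 1.1, 0], [0.8, 0, 0, 1.22, 0], [0.6, 0, 0, 1.22, 0], [0.55, 0, 0, 1.22, 0], [0.55, 0, 0, 1.22, 0], [0.55, 0, 0, 1.22, 0]], force=8)

```text
t: 14.3
position: [580.9, 262.2, 129.6]
tool_rot: [-0.0, 0.725, -0.688, 0.0]
ft_force: [-0.0, -0.1, -0.0]
grip_width: 50.4
```

```bash
python3 -c "
from h import *
plan((581,262,129.3),-87);
for n in ['wrist','scene']:
  f=robot.grab_frame(n); cv2.imwrite(f'pics/{n}13.png',f[:,:,::-1])
plan((581,262,129.3),-87);
crop('pics/scene13.png',310,200,80,90,6.5,'pics/c18.png')
"
```

```text
t 14.3 pos [580.9 262.2 129.6] yaw -86.98 w 50.4 ft [-0.05 -0.11 -0.01]
units [ 0.009 -0.004  0.01 ] turn 0.003 tilt [ 6.e-04  2.e-04 -1.e+00]
t 14.4 pos [580.8 262.2 129.4] yaw -86.98 w 48.6 ft [ 0.32  0.08 -0.63]
units [ 0.009 -0.008  0.005] turn 0.003 tilt [ 3.e-04  1.e-04 -1.e+00]
```

View pics/wrist13.png

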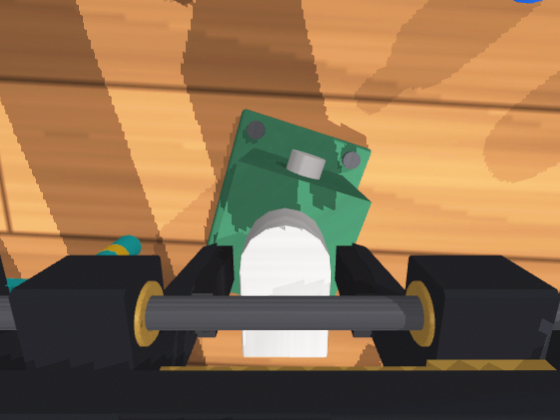

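View pics/c18.png

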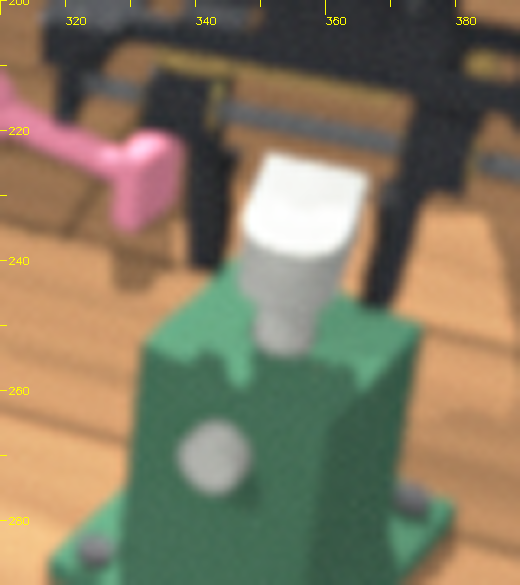

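Request:
send_rows(targets=[[0.45, 0, 0, 0, 0], [0.4, 0, 0, 0, 0], [0.35, 0, 0, 0, 0], [0.3, 0, 0, 0, 0], [0.3, 0, 0, 0, 0], [0.3, 0, 0, 0, 0]], force=8)

```text
t: 15.0
position: [580.8, 262.2, 129.3]
tool_rot: [-0.0, 0.725, -0.688, 0.0]
ft_force: [-0.7, -0.7, 1.5]
grip_width: 35.8
```

```bash
python3 -c "
from h import *
plan((581,262,129.3),-87);
for n in ['scene','top']:
  f=robot.grab_frame(n); cv2.imwrite(f'pics/{n}14.png',f[:,:,::-1])
plan((581,262,129.3),-87);
crop('pics/scene14.png',80,120,120,100,6,'pics/c19.png')
"
```

```text
t 15.0 pos [580.8 262.2 129.3] yaw -86.98 w 35.8 ft [-0.67 -0.68  1.49]
units [ 0.008 -0.009 -0.001] turn 0.003 tilt [ 1.e-04 -0.e+00 -1.e+00]
t 15.1 pos [580.8 262.2 129.3] yaw -86.98 w 36.0 ft [1.01 0.19 0.86]
units [ 0.007 -0.008 -0.   ] turn 0.003 tilt [ 1.e-04  0.e+00 -1.e+00]
```

View pics/c19.png

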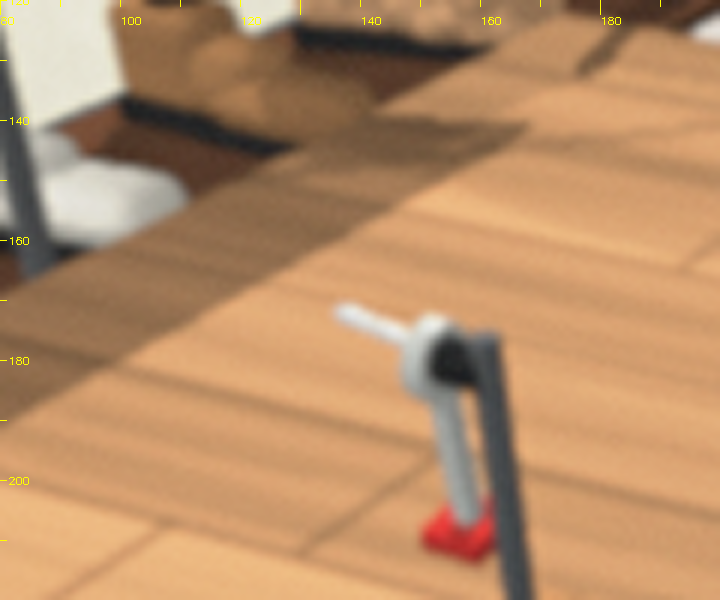

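Request:
send_rows(targets=[[0.3, 0, 0, 0, 0], [0.3, 0, 0, 0, 0], [0.3, 0, 0, 0, 0], [0.3, 0, 0, 0, 0], [0.3, 0, 0, 0, 0], [0.3, 0, 0, 0, 0], [0.3, 0, 0, 0, 0], [0.3, 0, 0, 0, 0]], force=25)

```text
t: 15.9
position: [580.8, 262.2, 129.3]
tool_rot: [-0.0, 0.725, -0.688, 0.0]
ft_force: [-0.4, -1.3, 1.5]
grip_width: 35.7
```

Request:
send_rows(targets=[[0.3, 0, 0, 0, 0], [0.3, 0, 0, 0, 0], [0.3, 0, 0, 0, 0], [0.3, 0, 0, 0, 0], [0.3, 0, 0, 0, 0], [0.3, 0, 0, 0, 0], [0.3, 0, 0, 0, 0], [0.3, 0, 0, 0, 0]])

```text
t: 16.7
position: [580.8, 262.2, 129.3]
tool_rot: [-0.0, 0.725, -0.688, 0.0]
ft_force: [-0.3, -0.5, 2.2]
grip_width: 35.6
```

Request:
send_rows(targets=[[0.3, 0, 0, 0, 0], [0.3, 0, 0, 0, 0], [0.3, 0, 0, 0, 0], [0.3, 0, 0, 0, 0], [0.3, 0, 0, 0, 0], [0.3, 0, 0, 0, 0], [0.3, 0, 0, 0, 0], [0.3, 0, 0, 0, 0]])

```text
t: 17.5
position: [580.8, 262.2, 129.3]
tool_rot: [-0.0, 0.725, -0.688, 0.0]
ft_force: [-0.4, -1.2, 2.3]
grip_width: 35.4
```

Request:
send_rows(targets=[[0.3, 0, 0, 0, 0], [0.3, 0, 0, 0, 0], [0.3, 0, 0, 0, 0], [0.3, 0, 0, 0, 0], [0.3, 0, 0, 0, 0], [0.3, 0, 0, 0, 0], [0.3, 0, 0, 0, 0], [0.3, 0, 0, 0, 0]])

```text
t: 18.3
position: [580.8, 262.2, 129.3]
tool_rot: [-0.0, 0.725, -0.688, 0.0]
ft_force: [-0.5, -0.4, 2.0]
grip_width: 35.9
```

```bash
python3 -c "
from h import *
ims=[]
for n in range(12):
  f=robot.grab_frame('scene'); ims.append(f[165:235,125:185,::-1])
cv2.imwrite('pics/strip.png',cv2.resize(np.vstack([np.hstack(ims[:6]),np.hstack(ims[6:])]),None,fx=2.2,fy=2.2,interpolation=cv2.INTER_CUBIC))
plan((581,262,129.3),-87);
"
```

```text
t 18.9 pos [580.7 262.2 129.3] yaw -86.98 w 35.6 ft [ 0.28 -1.3   3.39]
units [ 0.009 -0.01  -0.001] turn 0.003 tilt [ 0.  0. -1.]
```

View pics/strip.png

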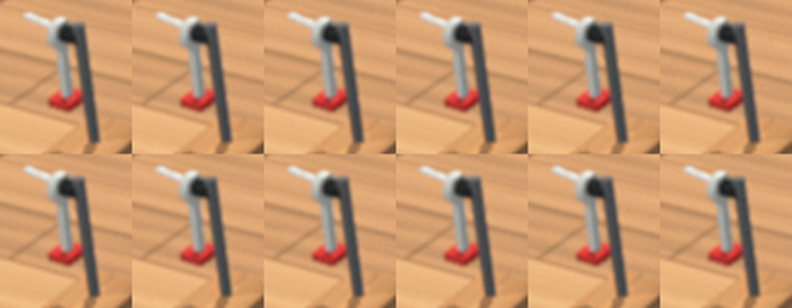

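Request:
send_rows(targets=[[0.3, 0, 0, -0.1, 0], [0.3, 0, 0, -0.2, 0], [0.3, 0, 0, -0.3, 0], [0.3, 0, 0, -0.4, 0], [0.3, 0, 0, -0.4, 0], [0.3, 0, 0, -0.4, 0]])

```text
t: 19.5
position: [580.7, 262.2, 139.1]
tool_rot: [0.0, 0.725, -0.688, -0.0]
ft_force: [1.0, 0.6, -6.0]
grip_width: 35.5
```

```bash
python3 -c "
from h import *
plan((580.8,262.2,174.5),-87);
robot.grab_frame('scene')
plan((580.8,262.2,174.5),-87);print(robot.read_state()['wrist_torque'])
"
```

```text
t 19.5 pos [580.7 262.2 139.1] yaw -86.98 w 35.5 ft [ 1.04  0.6  -6.04]
units [-1.000e-03 -5.000e-03 -1.416e+00] turn 0.003 tilt [-3.e-04 -0.e+00 -1.e+00]
t 19.55 pos [580.6 262.2 139.1] yaw -86.99 w 35.8 ft [ 0.31  0.36 -5.81]
units [-0.002 -0.006 -1.418] turn 0.002 tilt [-4.e-04 -1.e-04 -1.e+00]
[ 0.03675262  0.07178653 -0.03919112]
```

Request:
send_rows(targets=[[0.3, 0, 0, -0.2, 0], [0.3, 0, 0, -0.45, 0], [0.3, 0, 0, -0.7, 0], [0.3, 0, 0, -0.95, 0], [0.3, 0, 0, -1.2, 0], [0.3, 0, 0, -1.35, 0], [0.3, 0, 0, -1.4, 0], [0.3, 0, 0, -1.4, 0]])

```text
t: 20.35
position: [580.7, 262.2, 174.3]
tool_rot: [-0.0, 0.725, -0.688, 0.0]
ft_force: [0.5, -0.5, -5.7]
grip_width: 35.9
```

Request:
send_rows(targets=[[0.3, 0, 0, 0, 0], [0.3, 0, 0, 0, 0], [0.3, 0, 0, 0, 0], [0.3, 0, 0, 0, 0], [0.3, 0, 0, 0, 0], [0.3, 0, 0, 0, 0]])

```text
t: 20.95
position: [580.7, 262.2, 174.2]
tool_rot: [0.0, 0.725, -0.688, -0.0]
ft_force: [0.4, -0.2, -5.8]
grip_width: 35.6
```

```bash
python3 -c "
from h import *
plan((580.8,262.2,174.5),-87);
f=robot.grab_frame('scene'); cv2.imwrite('pics/scene20.png',f[:,:,::-1])
f=robot.grab_frame('wrist'); cv2.imwrite('pics/wrist20.png',f[:,:,::-1])
plan((580.8,262.2,174.5),-87);print(robot.read_state()['wrist_torque'])
crop('pics/scene20.png',310,190,80,100,5.9,'pics/c20.png')
crop('pics/scene20.png',80,120,120,100,6,'pics/c21.png')
s=cam('scene'); print(proj(s,[[581,262,105],[581+11,262,113],[581+11,262,125]]))
"
```

```text
t 20.95 pos [580.7 262.2 174.2] yaw -86.99 w 35.6 ft [ 0.42 -0.23 -5.79]
units [-0.001 -0.003 -0.013] turn 0.002 tilt [-1.e-04  0.e+00 -1.e+00]
t 21.05 pos [580.8 262.2 174.2] yaw -86.99 w 35.7 ft [-0.26 -0.1  -6.  ]
units [-0.001 -0.002 -0.011] turn 0.002 tilt [-0.  0. -1.]
[-0.06553955  0.00705201 -0.03635831]
[[353.64313307 251.34477777]
 [352.882674   251.13302001]
 [353.49329516 246.9810692 ]]
```

View pics/c20.png

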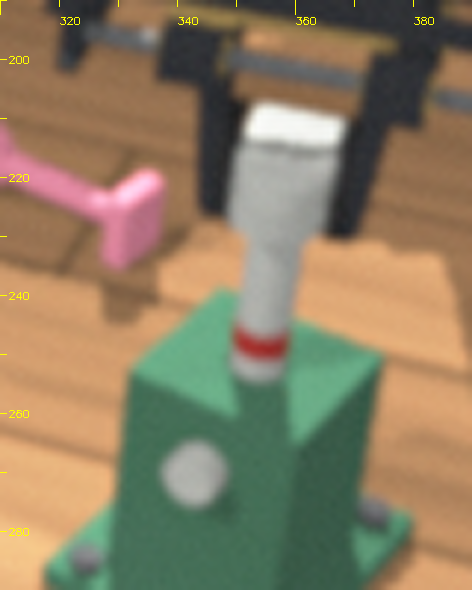

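View pics/c21.png

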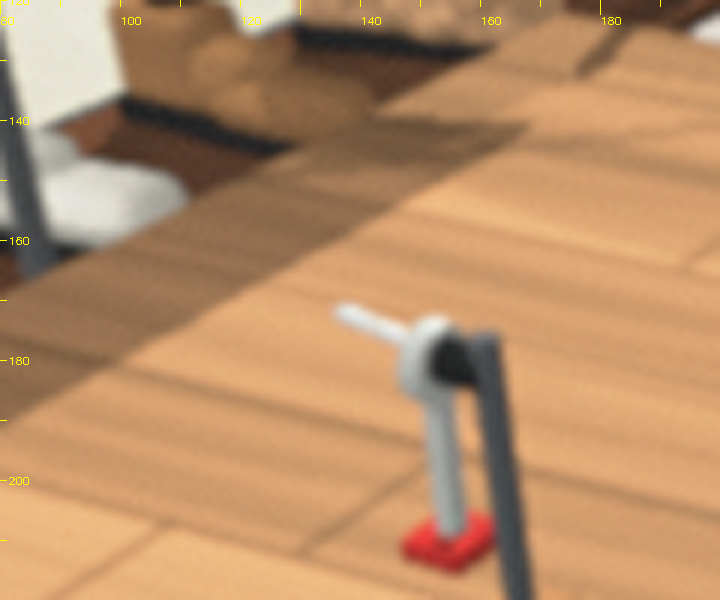

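View pics/wrist20.png

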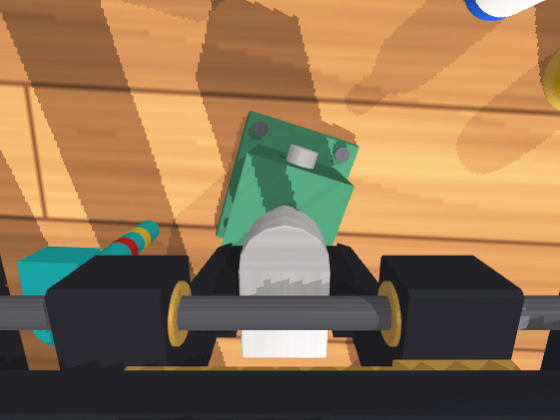

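```bash
python3 -c "
from h import *
print(robot.sign_off())"
```

```text
the job is handed in; nothing more can be done
None
```

The spanner is hanging by its eye on the stand's peg, and the anvil is drawn up to its mark and held there. I handed the job in at about 21 s of the 61 s allowed; sign-off gave no verdict.

**Spanner:** I gripped it mid-shank, threaded its eye onto the peg and let go. It swung for a few seconds. A strip of scene pictures, taken over 0.6 s before I lifted the anvil, shows it at rest, ring end up against the collar. It still hung there in the last scene picture. I judged the 12 mm and 0.6 rad limits by eye and did not measure them.

**Anvil:** I gripped it centred across its flat sides at 25 N and raised it straight up by 44.9 mm.
- **Height:** the lift puts the red band's lower edge about 8 mm above the rim. The last scene picture shows the whole red band with bare steel below it, and no yellow.
- **Forces:** the last readings were under 0.5 N sideways and about 6 N downwards, which is the anvil's own weight. The force between anvil and socket cannot be read directly.
- **Stillness:** the measured position was steady to 0.1 mm over the last 0.7 s.

I never touched the tin, bottle or brush, and no check failed or disagreed with another.

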